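# Lay out the next order at the dispensary's scan mat

## Task

Lay out the next order: take the top tray from the spring-loaded tray dispenser, leaving the next tray risen level into its place, and set it down centred and lined up on the dark scan mat. Lay the six-sided brown bottle flat inside that tray with its white bar-code label facing straight up for the scanner. Set both down, do not drop them, and do not disturb the other things on the counter.

Things in the scene. Friction and masses are not known exactly. Their poses are not given: they have to be found in the camera images.
- tray_top: Top one of four alike blue trays stacked in the dispenser: 140 (x) by 200 (y) by 32 mm high, 0.16 kg; origin at the centre of its underside, z up. Floor 3 mm. A rim 9 mm wide and 14 mm high runs round the top edge (opening 122 by 182 mm); pinch it with one finger inside and one outside. Walls below it 3.5 mm, 2 mm in from its outside. Trays stand on each other's rims, no latch or nesting.
- tray_next: Second tray of the stack, like the top one, same origin and axes. As the top tray is lifted off, the springs raise this one 32 mm, to where the top one was.
- dispenser: Fixed steel tray dispenser, 200 (x) by 290 (y) mm base, origin at the centre of its underside, y along the trays' length. L-shaped corner guides 158 mm high, legs 30 mm, 3 mm clear of the trays; grey spring columns 156 mm high outside the trays' short ends. The long sides are open for 140 mm between guides. A tray leaves straight up.
- dispenser_top (a point): Point on the dispenser's centre line level with the top tray's rim: 173 mm above the counter, 15 mm above the guides; the top tray's underside is at 141 mm.
- lift (a joint): Height in m of the spring-borne platform under the stack, growing upwards: 0 with four trays, about 0.032 with three; range -0.025 to 0.135. Soft: about 50 N/m, so one newton of push on the stack sinks it 20 mm. When the top tray is lifted the stack below follows it 32 mm and stops.
- mat: Fixed dark rubber scan mat with a thin white border line, 220 (x) by 280 (y) by 3 mm; origin at the centre of its underside. The tray's long side goes along the mat's, either way round. A black scanner on a slim stand stands beyond its +x edge, foot 160 mm from the mat's centre; its head reaches to 110 mm from the centre, 185 to 290 mm up.
- bottle: Six-sided amber glass bottle lying on a flat, about 0.18 kg: body 78 mm long, 40 mm across flats, 46 across edges; white round cap 27 mm wide; 109 mm overall. Origin on its axis at the body's middle, 20 mm above what it lies on; x along the axis to the cap, z straight out of the flat with the white bar-code label.
- bottle_label (a point): Middle of the bottle's label flat, 20 mm from its axis. At the start this flat looks sideways, towards the robot, and 30 degrees up: one flat (60 degrees) short of facing up. The bottle can be lifted from above across its two side edges, 46 mm apart and 20 mm up; turned more than 30 degrees it tips on to the next flat.
- carton_teal: Bystander, to be left alone: white carton with teal stripe, 45 x 110 x 62 mm; origin at its underside.
- carton_purple: Bystander, to be left alone: flat white carton with purple stripe, 60 x 125 x 30 mm; origin at its underside.
- carton_yellow: Bystander, to be left alone: white carton with yellow stripe, 55 x 90 x 40 mm; origin at its underside.
- pill_jar: Bystander, to be left alone: upright white jar, 54 mm wide, 85 mm tall; origin at its underside.
- round_bottle: Bystander, to be left alone: upright round amber bottle with black cap, 46 mm wide, 105 mm tall; origin at its underside.
- ointment_jar: Bystander, to be left alone: white jar with red lid, 66 mm wide, 43 mm tall; origin at its underside.
- stapler: Bystander, to be left alone: blue and black stapler, 36 x 135 x 52 mm; origin at its underside.
- spatula: Bystander, to be left alone: spatula lying flat, 130 mm long; origin at its underside.
There are look-alikes about, which are no part of the job. Leave any green look-alike of the tray_next alone.

How it is judged:
On the way, in this order (a step that is already met when the one before it is completed fails the run):
1. the top tray has been lifted clear of the dispenser's guides and the next tray has risen level into its place (z of tray_top in the frame of dispenser above 0.165 m and x of tray_next in the frame of dispenser between -0.008 and 0.008 m and y of tray_next in the frame of dispenser between -0.008 and 0.008 m and z of tray_next in the frame of dispenser between 0.131 and 0.151 m and angle between tray_next's own z axis and vertical below 0.06 rad), for 0.1 s.
2. that tray stands lined up on the scan mat (x of tray_top in the frame of mat between -0.025 and 0.025 m and y of tray_top in the frame of mat between -0.025 and 0.025 m and z of tray_top in the frame of mat between -0.001 and 0.007 m and angle between tray_top's own z axis and vertical below 0.06 rad and angle between the x axis of tray_top and the x axis of mat, either way round below 0.15 rad and linear speed of tray_top below 0.05 m/s), for 0.2 s.
At the end, for the whole second after the job is handed in: Top tray flat on the mat, centre within 25 mm of the mat's each way, sides within 8 degrees; bottle lying on a flat in it, label within 8 degrees of up; next tray level in the dispenser within 10 mm of the height where the first was; all at rest (x of tray_top in the frame of mat between -0.025 and 0.025 m and y of tray_top in the frame of mat between -0.025 and 0.025 m and z of tray_top in the frame of mat between -0.001 and 0.007 m and angle between each of tray_top, tray_next's own z axis and vertical below 0.06 rad and angle between the x axis of tray_top and the x axis of mat, either way round below 0.15 rad and x of tray_next in the frame of dispenser between -0.008 and 0.008 m and y of tray_next in the frame of dispenser between -0.008 and 0.008 m and z of tray_next in the frame of dispenser between 0.131 and 0.151 m and x of bottle in the frame of tray_top between -0.05 and 0.05 m and y of bottle in the frame of tray_top between -0.06 and 0.06 m and z of bottle in the frame of tray_top between 0.018 and 0.028 m and angle between bottle's own z axis and vertical below 0.15 rad and linear speed of each of bottle, tray_top, tray_next below 0.02 m/s); the robot touches nothing.
It fails at once if the next tray is pulled up out of the dispenser's guides along with the top one (z of tray_next in the frame of dispenser above 0.172 m).
It fails at once if the bottle or the tray is dropped or knocked (faster than 0.7 m/s while not touched by the fingers) ((linear speed of bottle above 0.7 m/s and contact force between bottle and the fingers below 0.05 N) or (linear speed of tray_top above 0.7 m/s and contact force between tray_top and the fingers below 0.05 N)).
It fails at once if another thing on the counter is moved more than 20 mm (distance of any of carton_teal, carton_purple, carton_yellow, pill_jar, round_bottle, ointment_jar, stapler, spatula from where it was at the start of the episode above 0.02 m).
It also fails if it takes over 72 s, if anything falls off the work surface, if the arm or the gripper's body presses on something with over 40 N, if the wrist force passes 120 N, or if a joint passes its speed limit or range.

## Robot

A 6-joint arm with a two-finger parallel gripper is mounted at the origin on the work surface. World frame = base frame: x ahead of the robot, y to its left, z up, the work surface at z = 0. Lengths are in m, angles in rad, forces in N, time in s.
With the tool pointing down it reaches from about 0.275 to 0.775 m from the base axis. Payload 14.6 kg.
Tool frame: the origin (TCP) lies at the centre of the arm's flange, where the gripper is bolted on; the fingertips stand 173 mm ahead of it and the grasp point (between the pads) lies 155 mm ahead of it; z points along the fingers, y is the direction in which the jaws open and shut (so a half turn about z gives the same grasp; the last joint's range is limited). The gripper opens to 85 mm and grips with 20 to 120 N. Pads are 22 mm wide; open, the fingers measure 114 mm over their backs; the gripper's body (76 mm by 85 mm) begins 54 mm behind the grasp point. The pads swing forward as they close: fully open they stand 13 mm farther back than shut.
Start: joints at [-1.399, 0.263, -0.048, 1.259, 0, 1.415], TCP at [0.169, -0.497, 0.405] pointing down, gripper open.
Joint ranges: [-2.65, 2.65], [-0.89, 1.7], [-1.18, 1.37], [-2.13, 2.11], [-1.35, 1.29], [-3.14, 3.14]. Speed limits (rad/s): [1.89, 1.89, 2.57, 2.79, 3.14, 3.14].

## Interface

Orientations are given as a rotation vector (axis times angle).
In Python, from bench import manip gives the robot as it stands.
- The arm moves only by the tool drive_tool, never from a script. Its argument "motion" is a list of rows, each a list of 5 numbers: the gripper command: -1 is fully open, 1 is shut, values between are in proportion, then the shift along the tool's x, y, z in cm, then the turn about the tool's z in rad. A call has 1 to 10 rows; each row shifts and turns the commanded pose from where the row before left it, along the tool's axes as they then stand; what a row does not reach is not made up. A row lasts 1/8 s, in which the tool goes at most 62.5 mm and 10.7 degrees, less where a joint would pass 70% of its speed; a pose out of reach is approached as far as the arm can. A call is refused whole if a number of a shift passes 6.25 or a number of a turn 0.188, either way. A call with a gripper value outside its range is refused whole. The fingers move at their own pace and stop on an object; "grip_force" is the grip in N (left out, the last holds). Time passes only in rows, so rows that do not move let the fingers close. It gives the time, the measured TCP pose, the force and the opening at its end, in the units of the state.
- manip.observe(): the state, without advancing time (a new reading comes with each control period).
- manip.capture(name): name is "side" or "top" or "wrist"; returns a dict with "frame" (420x560x3 uint8, red, green, blue), "K" (3x3 intrinsics, pixels), "extrinsics" (4x4, takes a point from world to camera coordinates); the wrist camera has in their place "tool_from_camera" (4x4, takes a point from camera to tool coordinates, whose origin is the TCP and whose axes are the flange's). Camera axes: x right, y up, looking along -z (the intrinsics and any distortion apply to the point x, -y, -z); pixel columns grow to the right and rows downward; lengths in m; the calibration is good to about 2 mm. A picture is of the moment at which its call begins: read the wrist's pose just before it. There is no depth.
- manip.sign_off(): hands the job in, once; it reports no verdict.
The state is a dict: "t": time; "joint_pos": joint angles; "qd": joint speeds; "joint_efforts": joint torques, N m; "position": TCP position; "tool_rot": TCP orientation; "force": force on the tool from outside, world axes, zero at the start; "ft_torque": the same for the moment, N m; "gripper_width": finger opening in m.
Only numpy, scipy, OpenCV 4.12 (cv2) and the standard library are available. Lean on these libraries where they do the work, as an engineer would, in place of code of your own. Each camera call takes 0.05 s, during which the arm holds its last target. There are 200 camera calls.

## Working session

There is one attempt and no reset: what is moved stays moved. The work goes in short steps, Python scripts to look and compute and a tool call to move; the robot and the scene stay as the last step left them, time stands still between calls to the robot, and variables do not carry over. Pictures are saved under pics/ and viewed, about 8 in all and at most 12, crops included, and the job is handed in when it is done.

Besides the shell and the picture viewer there is one more tool, called after ">>>" as name([rows], argument=value, ...), one row to a line, values as JSON. drive_tool: Moves the arm, as the interface text tells. Its arguments: {"type":"object","properties":{"motion":{"type":"array"},"grip_force":{"type":"number"}},"required":["motion"]}

```bash
mkdir -p pics
cat > h.py <<'E'
import numpy as np, cv2
from bench import manip
from scipy.spatial.transform import Rotation as R
def cap(name,fn=None):
    s=manip.observe(); c=manip.capture(name)
    K=np.array(c['K']); 
    if name=='wrist':
        T=np.eye(4);T[:3,:3]=R.from_rotvec(s['tool_rot']).as_matrix();T[:3,3]=s['position']
        W=T@np.array(c['tool_from_camera'])
    else: W=np.linalg.inv(np.array(c['extrinsics']))
    np.savez(name+'.npz',K=K,W=W,f=c['frame'],d=np.array(c.get('distortion',c.get('dist',[]))) )
    if fn: cv2.imwrite('pics/'+fn,cv2.cvtColor(c['frame'],cv2.COLOR_RGB2BGR))
    return c
def px(name,u,v,z):
    d=np.load(name+'.npz');K=d['K'];W=d['W']
    r=np.linalg.solve(K,[u,v,1]); r=W[:3,:3]@np.array([r[0],-r[1],-r[2]]); o=W[:3,3]
    return o+r*(z-o[2])/r[2]
def proj(name,p):
    d=np.load(name+'.npz');q=np.linalg.inv(d['W'])@np.r_[p,1]; w=d['K']@np.array([q[0],-q[1],-q[2]]);return w[:2]/w[2]
E
python3 - <<'E'
from h import *
np.set_printoptions(precision=4,suppress=True)
s=manip.observe();print(s)
for n in('side','top','wrist'):
    c=cap(n,n+'0.png');print(n,[k for k in c],np.load(n+'.npz')['W'],c['K'])
a=[cv2.imread('pics/%s0.png'%n) for n in('top','side')]
E
```

```text
{'t': 0.0, 'joint_pos': array([-1.3993,  0.2635, -0.049 ,  1.2594,  0.    ,  1.4155]), 'qd': array([-0.0011,  0.    , -0.0001,  0.0004, -0.0002,  0.0024]), 'joint_efforts': array([ -0.0049, -63.7604,  38.4572,   0.0135,  -0.0002,   0.    ]), 'position': array([ 0.1685, -0.4971,  0.4042]), 'tool_rot': array([-3.0986, -0.5109,  0.    ]), 'force': array([-0.1239, -0.4953, -0.6002]), 'ft_torque': array([0.0152, 0.0248, 0.011 ]), 'gripper_width': 0.08514381313974805}
side ['frame', 'K', 'extrinsics'] [[-0.9826  0.0893 -0.163   0.3002]
 [-0.1857 -0.5156  0.8365  1.1228]
 [-0.0094  0.8522  0.5232  0.8423]
 [ 0.      0.      0.      1.    ]] [[432.8294   0.     275.4073]
 [  0.     432.8294 202.1541]
 [  0.       0.       1.    ]]
top ['frame', 'K', 'extrinsics'] [[-0.0172  0.9917 -0.1272  0.3285]
 [-0.9998 -0.0164  0.0075  0.0002]
 [ 0.0054  0.1273  0.9919  1.6427]
 [ 0.      0.      0.      1.    ]] [[441.3528   0.     274.6662]
 [  0.     441.3528 213.9256]
 [  0.       0.       1.    ]]
wrist ['frame', 'K', 'tool_from_camera'] [[ 0.3205  0.9054  0.2786  0.2393]
 [-0.9473  0.3066  0.0932 -0.4725]
 [-0.001  -0.2937  0.9559  0.373 ]
 [ 0.      0.      0.      1.    ]] [[306.4871   0.     277.4257]
 [  0.     306.4871 209.1174]
 [  0.       0.       1.    ]]
```

View pics/top0.png

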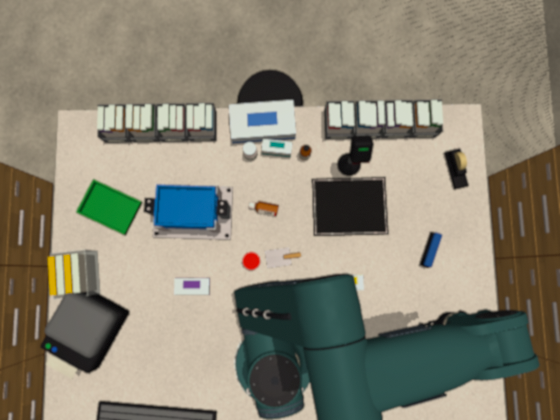

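View pics/side0.png

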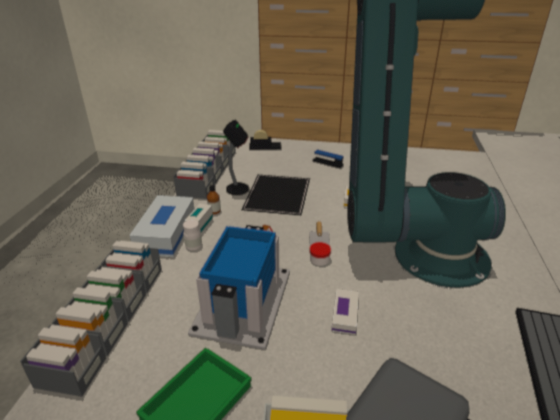

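The top view shows the blue tray in the dispenser at (186,207), the amber bottle at (264,209) with its cap to the left (+y), and the mat at (350,207). The scanner is at (355,155). Two trays could be meant: blue at (186,207) and green at (109,207). The blue one in the dispenser fits the description, and the green one is the look-alike to leave. I'll confirm in an enlarged crop.

Run:
```python
from h import *
a=cv2.imread('pics/top0.png')[165:250,140:395]
cv2.imwrite('pics/crop1.png',cv2.resize(a,None,fx=3,fy=3,interpolation=cv2.INTER_CUBIC))
for n,p in dict(disp=(186,207,.173),bot=(266,209,.02),mat=(350,207,.003)).items(): print(n,px('top',*p).round(3))
```

```text
disp [0.545 0.287 0.173]
bot [0.556 0.02  0.02 ]
mat [ 0.56  -0.296  0.003]
```

View pics/crop1.png

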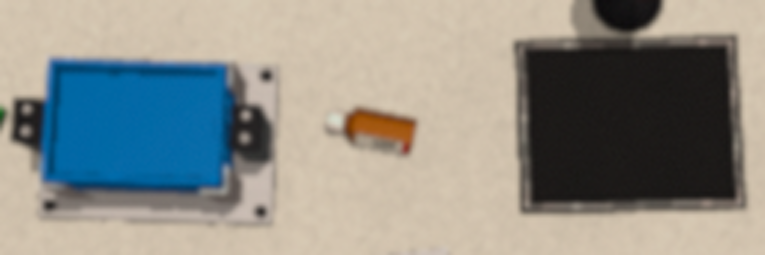

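Run:
```python
from h import *
f=lambda u,v,z:px('top',140+u/3,165+v/3,z)
t=[f(*p,.173) for p in((50,59),(231,64),(224,190),(42,184))]
m=[f(*p,.003) for p in((515,42),(735,37),(745,206),(522,212))]
for n,q in(('tray',t),('mat',m)):
    q=np.array(q);e1=q[0]-q[1];e2=q[3]-q[2];e3=q[0]-q[3];e4=q[1]-q[2]
    print(n,q.mean(0).round(4),[np.linalg.norm(e).round(3) for e in(e1,e2,e3,e4)],'y-dir yaw deg',[np.degrees(np.arctan2(-e[0],e[1])).round(1) for e in(e1,e2)],[np.degrees(np.arctan2(e[1],e[0])).round(1) for e in(e3,e4)])
b=[f(326,122,.02),f(415,133,.02)];print('bottle',b,np.linalg.norm(b[0]-b[1]))
s=manip.observe();print(R.from_rotvec(s['tool_rot']).as_matrix().round(3))
```

```text
tray [0.5478 0.288  0.173 ] [np.float64(0.204), np.float64(0.203), np.float64(0.142), np.float64(0.143)] y-dir yaw deg [np.float64(-2.5), np.float64(-2.9)] [np.float64(-2.6), np.float64(-3.2)]
mat [ 0.5634 -0.2948  0.003 ] [np.float64(0.278), np.float64(0.278), np.float64(0.215), np.float64(0.214)] y-dir yaw deg [np.float64(0.4), np.float64(0.6)] [np.float64(0.7), np.float64(0.5)]
bottle [array([0.56907141, 0.08400399, 0.02      ]), array([ 0.55351015, -0.02593408,  0.02      ])] 0.11103391693426837
[[ 0.947  0.321 -0.   ]
 [ 0.321 -0.947  0.001]
 [ 0.    -0.001 -1.   ]]
```

The crop confirms the target: the blue tray sits in the steel dispenser with its spring columns, and the bottle's white label faces the robot. I'll pinch the tray's near (-x) long rim so the gripper stays away from the scanner, going to a hover above it first.

>>> drive_tool([
  [-1,0,0,0,-0.171],
  [-1,0,0,0,-0.171],
  [-1,0,0,0,-0.171],
  [-1,0,0,0,-0.171],
  [-1,0,0,0,-0.171],
  [-1,0,0,0,-0.171],
  [-1,0,0,0,-0.17],
  [-1,4,1.37,0,0],
  [-1,4,1.37,0,0],
  [-1,4,1.37,0,0],
], grip_force=40)

```text
t: 1.4
position: [0.2156, -0.3781, 0.4045]
tool_rot: [-2.274, -2.167, -0.0]
force: [0.5, -0.3, 0.4]
gripper_width: 0.0854
```

>>> drive_tool([
  [-1,4,1.37,0,0],
  [-1,4,1.37,0,0],
  [-1,4,1.37,0,0],
  [-1,4,1.37,0,0],
  [-1,4,1.37,0,0],
  [-1,4,1.37,0,0],
  [-1,4,1.37,0,0],
  [-1,4,1.37,0,0],
  [-1,4,1.37,0,0],
  [-1,4,1.37,0,0],
])

```text
t: 2.65
position: [0.3716, 0.0151, 0.4047]
tool_rot: [2.274, 2.167, 0.0]
force: [1.1, -0.6, 0.3]
gripper_width: 0.0853
```

>>> drive_tool([
  [-1,4,1.37,0,0],
  [-1,4,1.37,0,0],
  [-1,4,1.37,0,0],
  [-1,4,1.37,0,0],
  [-1,4,1.37,0,0],
  [-1,4,1.37,0,0],
  [-1,4,1.37,0,0],
  [-1,0,0,0,0],
  [-1,0,0,0,0],
])

```text
t: 3.78
position: [0.4804, 0.2885, 0.4044]
tool_rot: [-2.274, -2.168, 0.001]
force: [-0.0, 0.5, -0.2]
gripper_width: 0.0854
```

Run:
```python
from h import *
s=manip.observe();print(s['t'],s['position'],s['joint_pos'].round(2),R.from_rotvec(s['tool_rot']).as_matrix().round(3))
cap('wrist','w1.png')
for z in(.173,):
  for sx in(-1,1):
    for sy in(-1,1):
      c,sn=np.cos(-.049),np.sin(-.049);p=np.array([.5478+c*sx*.07-sn*sy*.1,.288+sn*sx*.07+c*sy*.1,z]);print(sx,sy,proj('wrist',p).round(1))
```

```text
3.775 [0.48038097 0.28845458 0.40439521] [ 0.4   0.32  0.04  1.29 -0.    2.01] [[ 0.048  0.999 -0.001]
 [ 0.999 -0.048 -0.   ]
 [-0.001 -0.001 -1.   ]]
-1 -1 [274.7 343.5]
-1 1 [274.   66.9]
1 -1 [451.9 343.6]
1 1 [508.3  67. ]
```

View pics/w1.png

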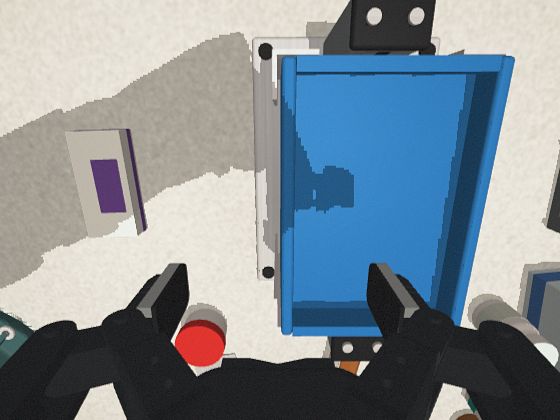

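The wrist view shows the tray's near rim with its outer edge at column ~283 (rows 56 to 334), 9 px right of prediction, and the far top corner at (515,57). The yaw agrees. I'll correct the position.

Run:
```python
from h import *
P=[px('wrist',*p,.173) for p in((283,56),(283,334),(515,57))]
for p in P:print(p.round(4))
n=(P[0]+P[1])/2;x=(P[2]-P[0]);print('len',np.linalg.norm(x),np.linalg.norm(P[0]-P[1]),'yaw',np.degrees(np.arctan2(-(P[0]-P[1])[0],(P[0]-P[1])[1])))
x=np.array([.9988,-.0488,0]);g=n+.0045*x;print('centre',n+.07*x,'grasp',g)
s=manip.observe();M=R.from_rotvec(s['tool_rot']).as_matrix()
print('tool cm',M.T@(np.r_[g[:2],.323]-s['position'])*100)
```

```text
[0.4884 0.3969 0.173 ]
[0.4799 0.2002 0.173 ]
[0.6256 0.3898 0.173 ]
len 0.1374277020116885 0.19694119563314125 yaw -2.462329671027087
centre [0.55407835 0.29513958 0.173     ] grasp [0.48865695 0.29833598 0.173     ]
tool cm [1.06599408 0.78721278 8.16254415]
```

>>> drive_tool([
  [-1,0.5,0.4,1.5,0],
  [-1,0.5,0.4,1.5,0],
  [-1,0,0,1.5,0],
  [-1,0,0,1.5,0],
  [0,0,0,1.1,0],
  [0.5,0,0,1.0,0],
  [0.5,0,0,0,0],
  [0.5,0,0,0,0],
], grip_force=20)

```text
t: 4.82
position: [0.4892, 0.2983, 0.324]
tool_rot: [2.274, 2.167, 0.001]
force: [-0.7, 0.4, 0.7]
gripper_width: 0.0215
```

>>> drive_tool([
  [0.65,0,0,0,0],
  [0.65,0,0,0,0],
])

```text
t: 5.08
position: [0.4891, 0.2983, 0.324]
tool_rot: [2.274, 2.167, 0.001]
force: [-0.3, 0.1, 0.6]
gripper_width: 0.0149
```

Run:
```python
from h import *
cap('wrist','w2.png')
```

```text
(no output)
```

View pics/w2.png

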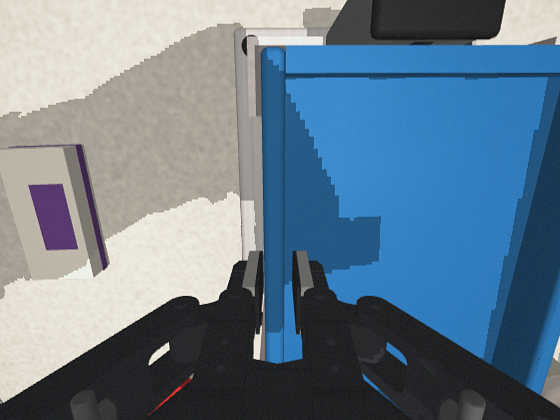

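The near rim sits between the pads (rim columns 264–285, pad faces ~263 and 294), so the pads are about 2 mm too far towards +x. I'll shift -0.2 cm and close.

>>> drive_tool([
  [0.65,0,-0.2,0,0],
  [1,0,0,0,0],
  [1,0,0,0,0],
  [1,0,0,0,0],
], grip_force=20)

```text
t: 5.62
position: [0.487, 0.2984, 0.3236]
tool_rot: [-2.274, -2.168, 0.0]
force: [-1.4, 0.4, -0.5]
gripper_width: 0.0087
```

>>> drive_tool([
  [1,0,0,0,0],
  [1,0,0,0,0],
  [1,0,0,0,0],
], grip_force=80)

```text
t: 6.0
position: [0.4871, 0.2984, 0.3237]
tool_rot: [-2.274, -2.167, 0.0]
force: [-0.7, 1.0, -0.0]
gripper_width: 0.007
```

>>> drive_tool([
  [1,0,0,-0.4,0],
  [1,0,0,-0.6,0],
  [1,0,0,-0.6,0],
  [1,0,0,-0.6,0],
  [1,0,0,-0.6,0],
  [1,0,0,-0.6,0],
  [1,0,0,-0.6,0],
  [1,0,0,-0.6,0],
  [1,0,0,-0.6,0],
  [1,0,0,-0.8,0],
])

```text
t: 7.25
position: [0.487, 0.2984, 0.3841]
tool_rot: [-2.274, -2.168, 0.0]
force: [0.7, 0.3, -2.1]
gripper_width: 0.0072
```

>>> drive_tool([
  [1,0,0,-1.0,0],
  [1,0,0,-1.5,0],
  [1,0,0,-1.5,0],
  [1,0,0,-1,0],
  [1,0,0,0,0],
])

```text
t: 7.88
position: [0.4872, 0.2985, 0.4343]
tool_rot: [2.274, 2.167, 0.002]
force: [0.2, -0.1, -1.3]
gripper_width: 0.0073
```

Run:
```python
from h import *
cap('wrist');cap('side')
a=np.load('wrist.npz')['f'];b=np.load('side.npz')['f']
im=np.hstack([cv2.resize(a,(400,300)),cv2.resize(b[150:360,130:410],(400,300))])
cv2.imwrite('pics/w3.png',im[:,:,::-1]);s=manip.observe();print(s['position'],s['force'],s['ft_torque'])
```

```text
[0.48705434 0.29839194 0.43330363] [ 0.08473957 -0.15714542 -1.44995252] [0.01626777 0.12774341 0.00916793]
```

View pics/w3.png

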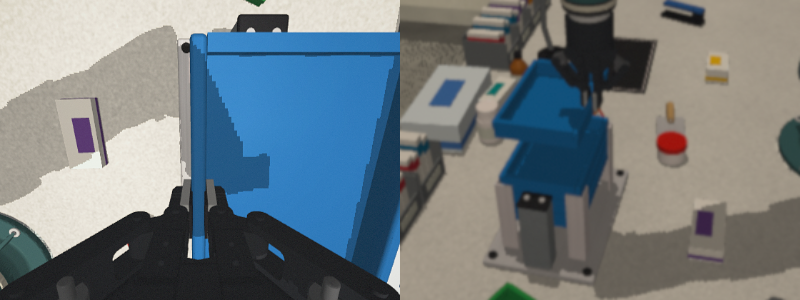

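The tray is lifted level and the next one has risen into the dispenser. Carrying it over the mat at height.

>>> drive_tool([
  [1,0,0,0,-0.058],
  [1,-1.5,0,0,0],
  [1,-3,0,0,0],
  [1,-4.5,0.1,0,0],
  [1,-5,0.1,0,0],
  [1,-5,0.1,0,0],
  [1,-5,0.1,0,0],
  [1,-5,0.1,0,0],
  [1,-5,0.1,0,0],
  [1,-5,0,0,0],
])

```text
t: 9.22
position: [0.4962, -0.0937, 0.4335]
tool_rot: [-2.212, -2.23, 0.0]
force: [0.8, 0.0, -2.1]
gripper_width: 0.0072
```

>>> drive_tool([
  [1,-5,0,0,0],
  [1,-5,0,0,0],
  [1,-5,0,0,0],
  [1,-4.5,0,0,0],
  [1,-3,0,0,0],
  [1,-1.5,0,0,0],
  [1,-1,0,0,0],
  [1,0,0,0,0],
  [1,0,0,0,0],
])

```text
t: 10.35
position: [0.4995, -0.3406, 0.4339]
tool_rot: [2.209, 2.233, 0.0]
force: [0.0, 0.5, -1.5]
gripper_width: 0.0072
```

Run:
```python
from h import *
s=manip.observe();print(s['t'],s['position'],R.from_rotvec(s['tool_rot']).as_matrix().round(3))
cap('top');cap('wrist');a=np.load('wrist.npz')['f'];b=np.load('top.npz')['f']
im=np.hstack([cv2.resize(a,(400,300)),cv2.resize(b[130:265,220:400],(400,300),interpolation=cv2.INTER_CUBIC)])
cv2.imwrite('pics/w4.png',im[:,:,::-1])
```

```text
10.35 [ 0.49954959 -0.34064169  0.43389984] [[-0.011  1.     0.   ]
 [ 1.     0.011  0.   ]
 [ 0.     0.    -1.   ]]
```

View pics/w4.png

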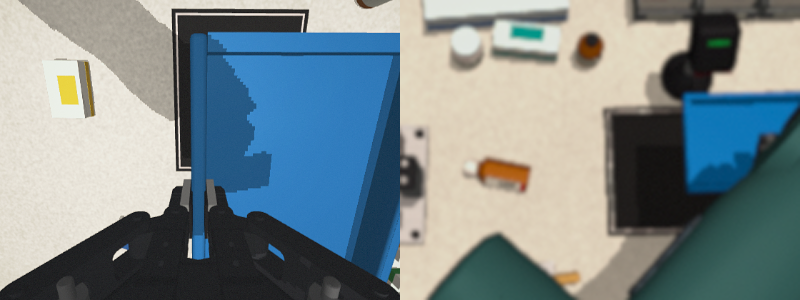

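The tray has gone about 5 cm too far in -y. The mat's left corners show at (173,11) and (177,170) in the left half (x1.4 scale), and the top right at (308,11). The tray's rim corner is at (191,34).

Run:
```python
from h import *
for n,u,v,z in(('matTL',173,11,.003),('matTR',308,11,.003),('matBL',177,170,.003),('rimTL',191,34,.283)):
    print(n,px('wrist',u*1.4,v*1.4,z).round(4))
print('top: mat TL',px('top',220+605*0+(608-400)*.45,130+110*.45,.003),'rim TL',px('top',220+(683-400)*.45,130+94*.45,.283),'rimBL',px('top',220+(688-400)*.45,130+192*.45,.283))
```

```text
matTL [ 0.4572 -0.1569  0.003 ]
matTR [ 0.6731 -0.1547  0.003 ]
matBL [ 0.4587 -0.4309  0.003 ]
rimTL [ 0.4947 -0.2425  0.283 ]
top: mat TL [ 0.66765847 -0.16177489  0.003     ] rim TL [ 0.63109758 -0.24101041  0.283     ] rimBL [ 0.49123629 -0.24266773  0.283     ]
```

>>> drive_tool([
  [1,1.2,0,1.5,0],
  [1,1.2,0,3,0],
  [1,1.2,0,3.5,0],
  [1,1.1,0,3.5,0],
  [1,0,0,3.5,0],
  [1,0,0,3,0],
  [1,0,0,2.5,0],
  [1,0,0,1.5,0],
  [1,0,0,1.0,0],
  [1,0,0,0.5,0],
])

```text
t: 11.7
position: [0.4991, -0.2945, 0.1987]
tool_rot: [2.21, 2.232, 0.0]
force: [0.3, -0.4, -1.8]
gripper_width: 0.0069
```

>>> drive_tool([
  [1,0,0,0.4,0],
  [1,0,0,0.3,0],
  [1,0,0,0.3,0],
  [1,0,0,0.2,0],
  [1,0,0,0,0],
])

```text
t: 12.32
position: [0.499, -0.2945, 0.1866]
tool_rot: [-2.21, -2.232, -0.0]
force: [-0.1, -0.2, -1.3]
gripper_width: 0.0071
```

>>> drive_tool([
  [1,0,0,0.1,0],
  [1,0,0,0.1,0],
  [1,0,0,0,0],
])

```text
t: 12.7
position: [0.499, -0.2944, 0.1859]
tool_rot: [2.209, 2.232, 0.0]
force: [-6.4, 3.1, 18.3]
gripper_width: 0.0072
```

Run:
```python
from h import *
s=manip.observe();print(s['position'],s['force'],s['ft_torque'])
```

```text
[ 0.49898905 -0.29444457  0.18592138] [-6.38971492  3.07185984 18.32149261] [ 0.7267876   1.06069207 -0.00141885]
```

The tray is down on the mat with contact felt. I'll ease off, release and rise.

>>> drive_tool([
  [1,0,0,-0.1,0],
  [0.7,0,0,0,0],
  [0.4,0,0,0,0],
  [0.2,0,0,0,0],
  [0.2,0,0,-1,0],
  [0.2,0,0,-3,0],
  [0.2,0,0,-5,0],
  [0.2,0,0,-5,0],
  [0.2,0,0,-4,0],
], grip_force=20)

```text
t: 13.82
position: [0.4988, -0.2943, 0.3686]
tool_rot: [2.209, 2.231, 0.0]
force: [-0.1, -0.9, 0.3]
gripper_width: 0.0343
```

Run:
```python
from h import *
s=manip.observe();print(s['position'],s['force'])
b=[px('top',220+(u-400)*.45,130+v*.45,.02).round(4) for u,v in((464,168),(528,186),(526,160),(523,190))];print(b)
```

```text
[ 0.49880435 -0.29431409  0.36855798] [-0.07299144 -0.90453463  0.26888033]
[array([0.5693, 0.0835, 0.02  ]), array([ 0.5372, -0.0229,  0.02  ]), array([ 0.5811, -0.0204,  0.02  ]), array([ 0.5306, -0.0145,  0.02  ])]
```

>>> drive_tool([
  [-1,0,0,0,0.145],
  [-1,2.4,-0.2,0,0],
  [-1,4,-0.3,0.5,0],
  [-1,5,-0.3,0.8,0],
  [-1,5,-0.3,0.8,0],
  [-1,5,-0.3,0.8,0],
  [-1,4.5,-0.3,0.6,0],
  [-1,3.5,-0.2,0.3,0],
  [-1,0,0,0,0],
  [-1,0,0,0,0],
])

```text
t: 15.08
position: [0.5194, -0.0004, 0.3278]
tool_rot: [-2.364, -2.069, 0.0]
force: [0.1, 0.1, -0.6]
gripper_width: 0.085
```

Run:
```python
from h import *
s=manip.observe();print(s['t'],s['position'],R.from_rotvec(s['tool_rot']).as_matrix().round(3))
cap('wrist');cap('top');a=np.load('wrist.npz')['f'];b=np.load('top.npz')['f']
im=np.hstack([cv2.resize(a,(533,400)),cv2.resize(b[160:260,300:400],(260,400),interpolation=cv2.INTER_CUBIC)])
cv2.imwrite('pics/w5.png',im[:,:,::-1])
```

```text
15.075 [ 5.19401124e-01 -3.68879029e-04  3.27807186e-01] [[ 0.133  0.991 -0.   ]
 [ 0.991 -0.133 -0.   ]
 [-0.    -0.    -1.   ]]
```

View pics/w5.png

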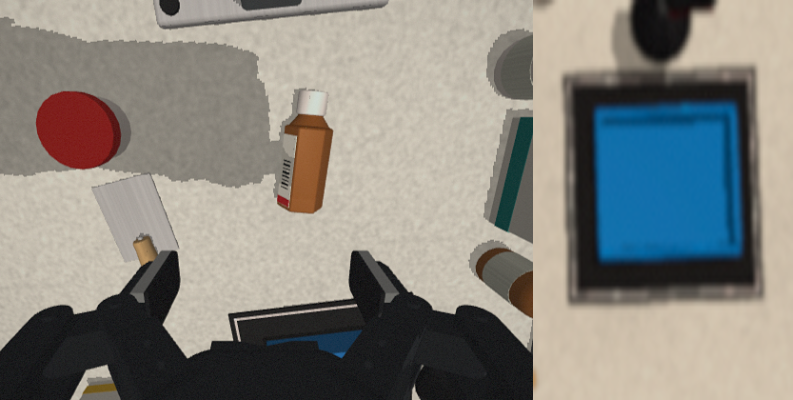

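The tray is centred on the mat (top view). In the wrist view the bottle's cap is at (314,100), and its label-side edge runs from (277,205) to (285,130). Computing its pose:

Run:
```python
from h import *
k=560/533
L=[px('wrist',u*k,v*k,.02) for u,v in((277,205),(285,130))]
Rr=[px('wrist',u*k,v*k,.02) for u,v in((320,211),(332,128))]
cap_=px('wrist',314*k,90*k,.02);end=px('wrist',299*k,209*k,.02)
print(L,Rr,cap_,end)
d=L[1]-L[0];print(np.linalg.norm(d),'yaw',np.degrees(np.arctan2(d[1],d[0])),np.degrees(np.arctan2(*(cap_-end)[[1,0]])))
d=(cap_-end);d/=np.linalg.norm(d);n=np.array([d[1],-d[0],0]);
c=L[0]+39*d*1e-3+.023*n;c2=Rr[0]+.039*d-.023*n;print('centre',c,c2)
s=manip.observe();M=R.from_rotvec(s['tool_rot']).as_matrix();print(M.T@(np.r_[c[:2],.195]-s['position'])*100)
```

```text
[array([ 0.52967213, -0.01769575,  0.02      ]), array([0.54580115, 0.05379622, 0.02      ])] [array([ 0.57171565, -0.02976466,  0.02      ]), array([0.58898318, 0.04979595, 0.02      ])] [0.57527143 0.08484021 0.02      ] [ 0.5510182  -0.02483198  0.02      ]
0.0732887881359225 yaw 77.28656977249653 77.53013519160542
centre [0.56055067 0.01541793 0.02      ] [0.55767935 0.01328162 0.02      ]
[ 2.19204463  3.83554647 13.28010929]
```

>>> drive_tool([
  [-1,0,0,0,0.07],
  [-1,0.8,1.2,2,0],
  [-1,0.8,1.2,3.5,0],
  [-1,0.9,1.2,3.5,0],
  [-1,0,0,2.3,0],
  [-1,0,0,1.3,0],
  [-1,0,0,0.7,0],
  [-1,0,0,0,0],
])

```text
t: 16.18
position: [0.5601, 0.0162, 0.1949]
tool_rot: [2.437, 1.982, 0.0]
force: [-0.3, -0.1, 0.8]
gripper_width: 0.0855
```

Run:
```python
from h import *
s=manip.observe();print(s['t'],s['position'],s['force'])
cap('wrist','w6.png')
```

```text
16.175 [0.56011308 0.01624696 0.19493978] [-0.28482178 -0.11894184  0.81467222]
```

View pics/w6.png

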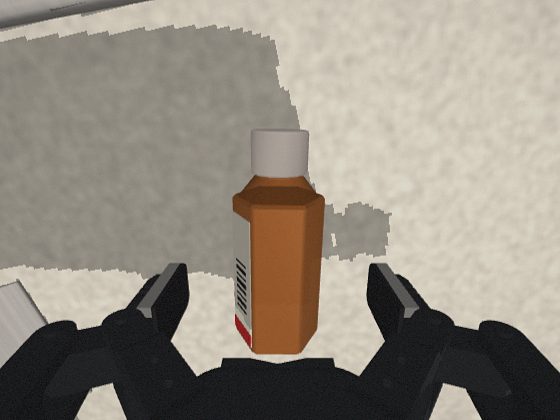

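The bottle sits straight and centred between the open pads, axis at column ~278. I'll push with the -x finger high on the label flat to roll it one flat towards +x.

>>> drive_tool([
  [-1,0,0.8,0,0],
  [-1,0,0.9,0,0],
  [-1,0,0.5,0,0],
  [-1,0,0.2,0,0],
  [-1,0,0.2,0,0],
])

```text
t: 16.85
position: [0.5855, 0.0112, 0.1946]
tool_rot: [-2.437, -1.982, 0.0]
force: [-1.0, -0.2, -0.5]
gripper_width: 0.0852
```

>>> drive_tool([
  [-1,0,0.25,0,0],
  [-1,0,0.2,0,0],
  [-1,0,0.2,0,0],
])

```text
t: 17.23
position: [0.5918, 0.0099, 0.1947]
tool_rot: [-2.437, -1.982, 0.0]
force: [-2.8, -0.2, 2.4]
gripper_width: 0.0853
```

>>> drive_tool([
  [-1,0,0.2,0,0],
  [-1,0,0.2,0,0],
  [-1,0,0.2,0,0],
  [-1,0,0,0,0],
])

```text
t: 17.73
position: [0.598, 0.0086, 0.1946]
tool_rot: [2.437, 1.982, 0.0]
force: [-1.2, 0.9, 1.9]
gripper_width: 0.0852
```

Run:
```python
from h import *
s=manip.observe();print(s['t'],s['position'],s['force'])
cap('wrist','w7.png')
f=np.load('wrist.npz')['f'].astype(int)
# white label / brown extents on a few rows
for r in (215,235,255,290):
    print(r,[tuple(f[r,c]) for c in range(150,320,10)])
```

```text
17.725 [0.59795306 0.0086455  0.19464229] [-1.18769002  0.88485139  1.92734477]
215 [(np.int64(147), np.int64(142), np.int64(132)), (np.int64(142), np.int64(136), np.int64(128)), (np.int64(151), np.int64(145), np.int64(136)), (np.int64(105), np.int64(64), np.int64(30)), (np.int64(145), np.int64(85), np.int64(41)), (np.int64(148), np.int64(88), np.int64(45)), (np.int64(151), np.int64(90), np.int64(47)), (np.int64(152), np.int64(92), np.int64(46)), (np.int64(155), np.int64(93), np.int64(46)), (np.int64(122), np.int64(74), np.int64(39)), (np.int64(113), np.int64(67), np.int64(37)), (np.int64(110), np.int64(67), np.int64(37)), (np.int64(145), np.int64(140), np.int64(128)), (np.int64(145), np.int64(141), np.int64(132)), (np.int64(156), np.int64(150), np.int64(138)), (np.int64(146), np.int64(141), np.int64(131)), (np.int64(140), np.int64(134), np.int64(127))]
235 [(np.int64(144), np.int64(140), np.int64(130)), (np.int64(141), np.int64(136), np.int64(125)), (np.int64(144), np.int64(138), np.int64(128)), (np.int64(139), np.int64(135), np.int64(124)), (np.int64(145), np.int64(85), np.int64(39
[... 1419 characters left out ...]
 np.int64(87)), (np.int64(27), np.int64(25), np.int64(25)), (np.int64(19), np.int64(12), np.int64(17)), (np.int64(152), np.int64(141), np.int64(128)), (np.int64(143), np.int64(84), np.int64(40)), (np.int64(144), np.int64(84), np.int64(38)), (np.int64(143), np.int64(83), np.int64(37)), (np.int64(149), np.int64(88), np.int64(42)), (np.int64(136), np.int64(84), np.int64(43)), (np.int64(111), np.int64(65), np.int64(29)), (np.int64(109), np.int64(65), np.int64(32)), (np.int64(211), np.int64(205), np.int64(188)), (np.int64(213), np.int64(206), np.int64(190)), (np.int64(218), np.int64(216), np.int64(201)), (np.int64(215), np.int64(208), np.int64(190)), (np.int64(209), np.int64(202), np.int64(186))]
```

The wrist numbers show the top face still brown: the bottle slid about 11 mm instead of rolling. New plan:

1. Grip it across the side edges with a light force and lift it.
2. Lower its label-side half onto the tray's near rim, so it turns about the far pad and ends up held across its flats.
3. Set it down in the tray so that it tips the remaining 30° towards +x.

>>> drive_tool([
  [-1,0,-0.9,0,0],
  [-1,0,-0.9,0,0],
  [-1,0,-0.9,0,0],
  [-1,0,0,0.7,0],
  [-1,0,0,0.6,0],
  [1,0,0,0,0],
  [1,0,0,0,0],
  [1,0,0,0,0],
  [1,0,0,0,0],
  [1,0,0,0,0],
], grip_force=20)

```text
t: 19.02
position: [0.5715, 0.0142, 0.1819]
tool_rot: [2.437, 1.982, 0.0]
force: [-0.7, -0.2, 3.5]
gripper_width: 0.045
```

>>> drive_tool([
  [1,0,0,0,0],
  [1,0,0,0,0],
])

```text
t: 19.27
position: [0.5714, 0.0142, 0.1819]
tool_rot: [2.437, 1.982, 0.0]
force: [-1.6, -0.1, 6.6]
gripper_width: 0.0449
```

>>> drive_tool([
  [1,0,0,-0.5,0],
  [1,0,0,-1.5,0],
  [1,0,0,-3,0],
  [1,0,0,-3,0],
  [1,0,0,-2,0],
  [1,0,0,0,0],
])

```text
t: 20.02
position: [0.5717, 0.0142, 0.2835]
tool_rot: [2.435, 1.981, 0.003]
force: [-0.4, 0.6, -2.6]
gripper_width: 0.0447
```

Run:
```python
from h import *
s=manip.observe();print(s['t'],s['position'],s['force'],s['ft_torque'])
cap('wrist','w8.png')
```

```text
20.025 [0.57165701 0.01418036 0.28349343] [-0.39622674  0.5954742  -2.59742084] [ 0.0454346  -0.0199248   0.00578772]
```

View pics/w8.png

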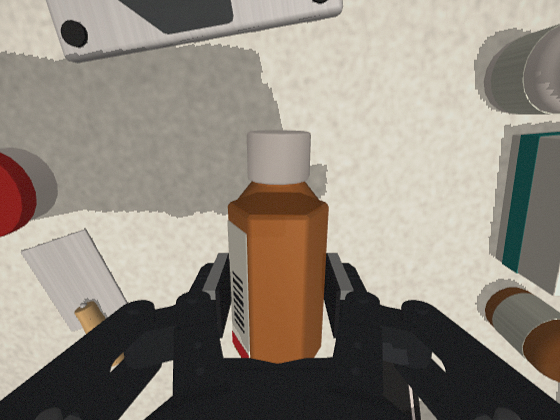

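The bottle is held level, label towards -x. Next I carry it above the tray's near rim, axis about 9 mm inside the rim's inner edge.

>>> drive_tool([
  [1,0,0,0,-0.107],
  [1,0,0,0,-0.106],
  [1,-2,-0.8,0,0],
  [1,-4,-0.8,0,0],
  [1,-5.5,-0.8,0,0],
  [1,-5.5,-0.8,0,0],
  [1,-5.5,-0.8,0,0],
  [1,-4.5,-0.8,0,0],
  [1,-2.5,-0.8,0,0],
  [1,-1.4,-0.6,0,0],
])

```text
t: 21.32
position: [0.5105, -0.297, 0.281]
tool_rot: [-2.216, -2.226, 0.0]
force: [0.1, 0.6, -1.3]
gripper_width: 0.0446
```

>>> drive_tool([
  [1,0,0,1.5,0],
  [1,0,0,2,0],
  [1,0,0,1.5,0],
  [1,0,0,0.8,0],
  [1,0,0,0,0],
])

```text
t: 21.95
position: [0.5118, -0.2949, 0.2232]
tool_rot: [-2.212, -2.23, 0.0]
force: [-0.1, -0.1, -2.0]
gripper_width: 0.045
```

Run:
```python
from h import *
s=manip.observe();print(s['t'],s['position'],s['force'],s['gripper_width'],R.from_rotvec(s['tool_rot']).as_matrix().round(3)[:2,:2])
cap('wrist','w9.png');f=np.load('wrist.npz')['f'].astype(int)
blue=(f[:,:,2]>f[:,:,0]+50)&(f[:,:,2]>80)
for r in (60,100,150,200):
    c=np.where(blue[r])[0];print(r,c[:1],c[-1:],[px('wrist',x,r,.035).round(4)[:2] for x in (c[0],)] if len(c) else '')
```

```text
21.95 [ 0.51183311 -0.29488349  0.22320271] [-0.14761897 -0.06423755 -2.0345326 ] 0.04495941554503561 [[-0.008  1.   ]
 [ 1.     0.008]]
60 [] [] 
100 [243] [528] [array([ 0.4941, -0.2125])]
150 [245] [517] [array([ 0.4945, -0.2363])]
200 [322] [505] [array([ 0.5348, -0.2622])]
```

The rim's outer edge is at x=0.494, as planned. Lowering on to it in small steps.

>>> drive_tool([
  [1,0,0,0.4,0],
  [1,0,0,0.3,0],
  [1,0,0,0.2,0],
  [1,0,0,0.2,0],
  [1,0,0,0.2,0],
  [1,0,0,0,0],
])

```text
t: 22.75
position: [0.5129, -0.2955, 0.2121]
tool_rot: [2.209, 2.228, 0.004]
force: [6.1, 3.5, 13.0]
gripper_width: 0.0445
```

>>> drive_tool([
  [1,0,0,0.2,0],
  [1,0,0,0.2,0],
  [1,0,0,0,0],
])

```text
t: 23.12
position: [0.5126, -0.2954, 0.2077]
tool_rot: [2.21, 2.229, 0.003]
force: [3.7, 2.7, 8.7]
gripper_width: 0.043
```

The opening is falling, so it is turning. Continuing.

>>> drive_tool([
  [1,0,0,0.2,0],
  [1,0,0,0.1,0],
  [1,0,0,0,0],
])

```text
t: 23.5
position: [0.5124, -0.2955, 0.2055]
tool_rot: [2.21, 2.228, 0.002]
force: [-1.0, 4.9, 22.6]
gripper_width: 0.0428
```

>>> drive_tool([
  [1,0,0,0.2,0],
  [1,0,0,0,0],
  [1,0,0,0,0],
])

```text
t: 23.88
position: [0.5124, -0.2954, 0.205]
tool_rot: [2.209, 2.227, 0.001]
force: [-5.8, 8.5, 45.5]
gripper_width: 0.0422
```

>>> drive_tool([
  [1,0,0,-0.3,0],
  [1,0,0,0,0],
])

```text
t: 24.12
position: [0.5124, -0.2955, 0.2058]
tool_rot: [2.21, 2.229, 0.002]
force: [3.0, 2.7, 9.9]
gripper_width: 0.0417
```

Run:
```python
from h import *
s=manip.observe();print(s['t'],s['position'],s['force'],s['gripper_width'])
cap('wrist');cap('side');a=np.load('wrist.npz')['f'];b=np.load('side.npz')['f']
im=np.hstack([cv2.resize(a[100:,120:440],(480,480)),cv2.resize(b[150:250,220:320],(320,480),interpolation=cv2.INTER_CUBIC)])
cv2.imwrite('pics/w10.png',im[:,:,::-1])
```

```text
24.125 [ 0.51243279 -0.29554199  0.2057585 ] [2.9722668  2.74264753 9.91945119] 0.04165984012926872
```

View pics/w10.png

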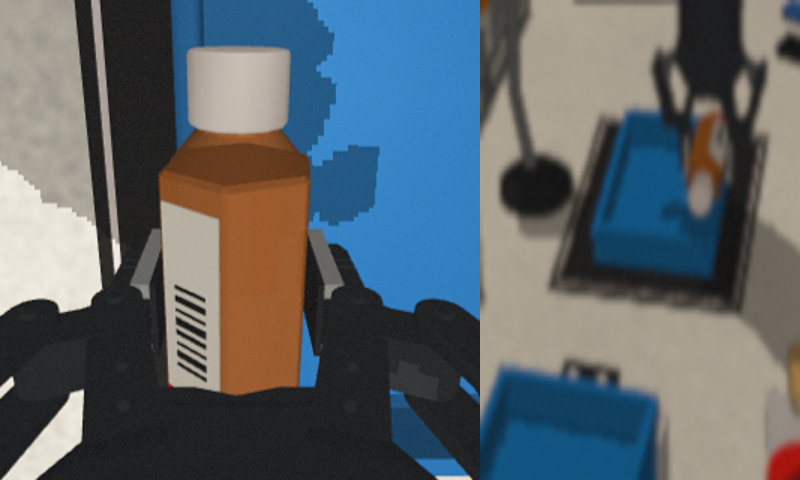

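The view shows it turning properly: the label flat is now wide at (160–218) beside the top flat (218–305), so about 20°. A little more.

>>> drive_tool([
  [1,0,0,0.15,0],
  [1,0,0,0,0],
  [1,0,0,0,0],
])

```text
t: 24.6
position: [0.5126, -0.2956, 0.2039]
tool_rot: [2.21, 2.229, 0.002]
force: [4.6, 1.9, 6.6]
gripper_width: 0.0403
```

>>> drive_tool([
  [1,0,0,0.15,0],
  [1,0,0,0,0],
  [1,0,0,0,0],
])

```text
t: 24.98
position: [0.5126, -0.2957, 0.2026]
tool_rot: [2.21, 2.228, 0.002]
force: [4.3, 1.7, 8.9]
gripper_width: 0.0399
```

>>> drive_tool([
  [1,0,0,0.15,0],
  [1,0,0,0,0],
  [1,0,0,0.1,0],
  [1,0,0,0,0],
  [1,0,0,0,0],
])

```text
t: 25.6
position: [0.513, -0.2957, 0.2017]
tool_rot: [2.208, 2.227, 0.003]
force: [2.9, 6.5, 32.0]
gripper_width: 0.0395
```

>>> drive_tool([
  [1,0,0,0.1,0],
  [1,0,0,0,0],
  [1,0,0,0,0],
  [1,0,0,-0.5,0],
  [1,0,0,0,0],
], grip_force=40)

```text
t: 26.22
position: [0.5118, -0.2954, 0.2033]
tool_rot: [2.212, 2.23, -0.0]
force: [-0.3, -0.7, 6.9]
gripper_width: 0.0393
```

The opening is now 39.3 mm, so it is held across the flats at 30°. Next: up, over to the tray's middle, and down until it touches.

>>> drive_tool([
  [1,0,0,-1.5,0],
  [1,0,0,-3,0],
  [1,0,1.2,0,0],
  [1,0,2,0,0],
  [1,0,1.3,0,0],
  [1,0,0.4,1.5,0],
  [1,0,0,2,0],
  [1,0,0,1.3,0],
  [1,0,0,0.4,0],
  [1,0,0,0,0],
])

```text
t: 27.48
position: [0.5607, -0.295, 0.1961]
tool_rot: [-2.213, -2.23, 0.0]
force: [0.4, 1.0, -0.8]
gripper_width: 0.0397
```

>>> drive_tool([
  [1,0,0,0.2,0],
  [1,0,0,0.2,0],
  [1,0,0,0,0],
])

```text
t: 27.85
position: [0.5608, -0.2949, 0.1922]
tool_rot: [2.213, 2.23, 0.0]
force: [0.0, 0.0, -0.7]
gripper_width: 0.0393
```

>>> drive_tool([
  [1,0,0,0.2,0],
  [1,0,0,0,0],
])

```text
t: 28.1
position: [0.5608, -0.2948, 0.19]
tool_rot: [-2.212, -2.23, 0.0]
force: [-0.5, 0.2, -0.9]
gripper_width: 0.0395
```

>>> drive_tool([
  [1,0,0,0.2,0],
  [1,0,0,0,0],
])

```text
t: 28.35
position: [0.5608, -0.2949, 0.188]
tool_rot: [-2.212, -2.23, 0.0]
force: [-0.4, 0.9, -1.2]
gripper_width: 0.0394
```

>>> drive_tool([
  [1,0,0,0.2,0],
  [1,0,0,0,0],
])

```text
t: 28.6
position: [0.5608, -0.2949, 0.186]
tool_rot: [-2.212, -2.23, 0.0]
force: [-0.3, 0.1, -1.6]
gripper_width: 0.0397
```

>>> drive_tool([
  [1,0,0,0.2,0],
  [1,0,0,0,0],
])

```text
t: 28.85
position: [0.5608, -0.2948, 0.184]
tool_rot: [-2.212, -2.23, 0.0]
force: [0.3, 0.2, -1.1]
gripper_width: 0.0398
```

>>> drive_tool([
  [1,0,0,0.15,0],
  [1,0,0,0,0],
])

```text
t: 29.1
position: [0.5608, -0.2949, 0.1826]
tool_rot: [-2.212, -2.23, 0.0]
force: [0.1, -0.4, -1.6]
gripper_width: 0.0394
```

>>> drive_tool([
  [1,0,0,0.15,0],
  [1,0,0,0,0],
])

```text
t: 29.35
position: [0.5608, -0.2949, 0.181]
tool_rot: [-2.212, -2.23, 0.0]
force: [-0.5, 0.4, -2.5]
gripper_width: 0.0396
```

>>> drive_tool([
  [1,0,0,0.15,0],
  [1,0,0,0,0],
])

```text
t: 29.6
position: [0.5608, -0.2949, 0.1798]
tool_rot: [2.212, 2.23, 0.0]
force: [0.1, 0.0, 0.5]
gripper_width: 0.0394
```

>>> drive_tool([
  [1,0,0,0.1,0],
  [1,0,0,0,0],
], grip_force=20)

```text
t: 29.85
position: [0.5608, -0.2949, 0.1796]
tool_rot: [2.212, 2.23, 0.0]
force: [-2.6, 2.1, 13.7]
gripper_width: 0.0398
```

>>> drive_tool([
  [-0.05,0,0.35,0,0],
  [-0.15,0,0.3,0,0],
  [-0.25,0,0.3,0,0],
  [-0.4,0,0.4,0,0],
  [-0.6,0,0.4,0,0],
  [-0.8,0,0.2,0,0],
  [-1,0,0,0,0],
  [-1,0,0,0,0],
])

```text
t: 30.85
position: [0.5803, -0.2947, 0.1787]
tool_rot: [2.213, 2.23, 0.0]
force: [-1.2, -0.1, 0.1]
gripper_width: 0.0855
```

Run:
```python
from h import *
s=manip.observe();print(s['t'],s['position'],s['force'],s['gripper_width'])
cap('wrist','w11.png');f=np.load('wrist.npz')['f'].astype(int)
for r in (240,260,280,310):
    line=''
    for c in range(150,410,4):
        R_,G,B=f[r,c]
        line+='B' if B>R_+40 else 'o' if R_>B+40 else 'W' if min(R_,G,B)>120 else 'g' if min(R_,G,B)>60 else '.'
    print(r,line)
```

```text
30.85 [ 0.58028048 -0.29473994  0.1786776 ] [-1.18800661 -0.05428395  0.09011785] 0.08548239457053174
240 BBBBBBBBBBBBBBBBBBBBBBooooooooooooooooooooooooooBBBBBBBBBBBBBBBBB
260 BBBBBBBBBBBBBBBBBBBBBBoooooooWWWWWWWWWWWWWooooooBBBBBBBBBBBBBBBBB
280 ..ggg.....BBBBBBBBBBBBoooooooWWWWWWWWWWWWWoooooBBBBBBBB.....ggg..
310 W........BBBBBBBBBBBBBgooooooWWg.......WWooooooBBBBBBBBB........W
```

The label (W) now sits in the middle of the top flat with brown on both sides, so the bottle has rolled label up. Raising straight up and checking.

>>> drive_tool([
  [-1,0,0,-1.5,0],
  [-1,0,0,-3,0],
  [-1,0,0,-4,0],
  [-1,0,0,-4,0],
  [-1,0,0,-3,0],
  [-1,0,-3,-1,0],
  [-1,0,-3,0,0],
  [-1,0,0,0,0],
  [-1,0,0,0,0],
])

```text
t: 32.02
position: [0.5206, -0.2953, 0.3446]
tool_rot: [2.212, 2.229, 0.001]
force: [-0.7, -0.3, 0.2]
gripper_width: 0.0855
```

Run:
```python
from h import *
s=manip.observe();print(s['t'],s['position'],s['force'])
cap('wrist');cap('side');a=np.load('wrist.npz')['f'];b=np.load('side.npz')['f']
im=np.hstack([cv2.resize(a,(480,400)),cv2.resize(b[100:360,170:370],(310,400),interpolation=cv2.INTER_CUBIC)])
cv2.imwrite('pics/w12.png',im[:,:,::-1])
```

```text
32.025 [ 0.52056967 -0.2952821   0.34455044] [-0.71346809 -0.29287094  0.2339218 ]
```

View pics/w12.png

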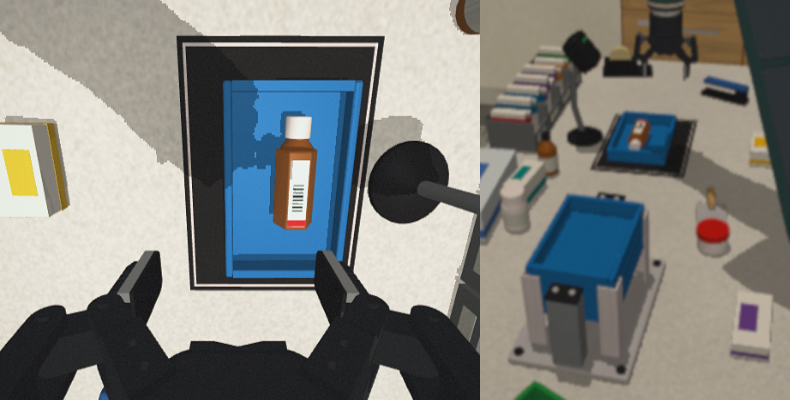

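The bottle lies label up in the tray and the next tray is level in the dispenser. The tray looks a little off-centre on the mat, so I'll measure it.

Run:
```python
from h import *
kx,ky=560/480,420/400
f=lambda u,v,z:px('wrist',u*kx,v*ky,z)
m=[f(178,37,.003),f(384,38,.003),f(192,290,.003)];t=[f(223,81,.035),f(363,82,.035),f(226,278,.035)]
for q in(m,t):
    c=(q[1]+q[2])/2;d=q[0]-q[2];print(c.round(4),np.linalg.norm(d).round(3),np.linalg.norm(q[0]-q[1]).round(3),np.degrees(np.arctan2(-d[0],d[1])).round(2))
print('bottle',f(300,178,.04))
```

```text
[ 0.5666 -0.2933  0.003 ] 0.278 0.218 0.52
[ 0.5753 -0.2956  0.035 ] 0.199 0.138 0.51
bottle [ 0.58675442 -0.28229331  0.04      ]
```

The tray is off the mat's centre by +9 mm in x and -2 mm in y, with yaw within 0.1°. The bottle is about 11 mm and 13 mm off the tray's centre. All of this is within tolerance and nothing touches the robot, so I'm handing in.

```bash
python3 -c "
from bench import manip
print(manip.sign_off())"
```

```text
the job is handed in; nothing more can be done
None
```

The order is laid out and handed in at about 32 s of the 72 s allowed. The top tray is on the scan mat, the bottle lies in it with its label up, and the next tray has risen into the dispenser. No verdict comes back from sign-off, so this rests on my own last measurements.

**How it went:** I lifted the top tray by its near rim and set it on the mat. My first attempt to roll the bottle, pushing it with a finger on the counter, failed: it slid about 11 mm and did not turn. I then gripped it lightly and turned it 30° by lowering its label side onto the tray's near rim. After that I stood it on its edge in the tray and tipped it the last 30° as the fingers opened.

**Last checks:**

| Check | Measured | Allowed |
|---|---|---|
| Tray centre against mat centre | +9 mm in x, -2 mm in y | 25 mm each way |
| Tray yaw against mat | within about 0.1° | 8° |
| Bottle against tray centre | about 11 mm in x, 13 mm in y | 50 mm in x, 60 mm in y |

- **Judged by eye only:** the label facing straight up, the next tray level in the dispenser, and the other things undisturbed. I did not measure the label's tilt or the next tray's height.
- **Tray shift:** the tray was about centred when I set it down. The 9 mm offset probably came from pressing the bottle on its rim, where the force reached 45 N for a moment. If that force was a finger on the rim and not the bottle, it is close to the 40 N limit on the arm and gripper body.
- **Overshoot:** I carried the tray 5 cm too far in -y over the mat and corrected it before lowering.

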